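Seat the V-block board in a shaft-checking bench

ROBOT

A 7-joint arm with a two-finger parallel gripper is mounted at the origin on the work surface. World frame = base frame: x ahead of the robot, y to its left, z up, the work surface at z = 0. Lengths are in m, angles in rad, forces in N, time in s.
With the tool pointing down it reaches from about 0.425 to 0.925 m from the base axis. Payload 6.8 kg.
Tool frame: the origin (TCP) lies midway between the tips of the shut fingers; the grasp point (between the pads) lies 19 mm behind it; z points along the fingers, y is the line along which they close (so a half turn about z gives the same grasp; the last joint's range is limited). The gripper opens to 85 mm and grips with 20 to 120 N. Pads are 22 mm wide; open, the fingers measure 114 mm over their backs; the gripper's body (76 mm by 85 mm) begins 54 mm behind the grasp point. The pads swing forward as they close: fully open they stand 13 mm farther back than shut.
Start: joints at [1.061, 0.477, 0.022, 1.555, -0.011, 1.109, -0.083], TCP at [0.264, -0.621, 0.231] pointing down, gripper open.
Joint ranges: [-2.96, 2.96], [-0.34, 2.1], [-1.41, 1.46], [0.24, 2.44], [-1.37, 4.51], [0.17, 1.92], [-2.96, 2.96]. Speed limits (rad/s): [2.39, 2.39, 3.14, 3.14, 3.14, 3.14, 3.14].

INTERFACE

Orientations are given as a unit quaternion [x, y, z, w].
In Python, from station import env gives the robot as it stands.
- The arm moves only by the shell command python3 -m pendant 'ROWS'. ROWS is JSON, a list of rows, each a list of 3 entries, a list of its own where there are three numbers: the closure in counts, from 0 (fully open) to 255 (shut), then the shift along the tool's x, y, z in mm, then the turn, a rotation vector about the tool's x, y, z in degrees. A call has exactly 10 rows; each row shifts and turns the commanded pose from where the row before left it, along the tool's axes as they then stand; what a row does not reach is not made up. A row lasts 1/10 s, in which the tool goes at most 50 mm and 8.59 degrees, less where a joint would pass 70% of its speed; a pose out of reach is approached as far as the arm can. A call is refused whole if a number of a shift passes 50 or a number of a turn 8.59, either way. A call with a gripper value outside its range is refused whole. The fingers move at their own pace and stop on an object; the grip force is fixed at half the most. Time passes only in rows, so rows that do not move let the fingers close, or fill a call up. It gives the time, the measured TCP pose, the force, the opening and the grip force at its end, in the units of the state.
- env.sense(): the state, without advancing time (a new reading comes with each control period).
- env.read_camera(name): name is "scene" or "top" or "wrist"; returns (picture, depth): 400x640x3 uint8, blue, green, red; 400x640 float32, m along the optical axis (not along the pixel's ray), 0 where there is no reading.
- env.camera_params(name): a dict with "fx", "fy", "cx", "cy" (pixels), "world_from_camera" (4x4, takes a point from camera to world coordinates). Camera axes: x right, y down, z forward; pixel columns grow to the right and rows downward; lengths in m; the calibration is good to about 2 mm. A picture is of the moment at which its call begins: read the wrist's pose just before it. camera_params takes no time and is no camera call; for the wrist camera it gives the pose at the moment of the call.
- env.job_done(): hands the job in; it is judged then, once.
The state is a dict: "time": time; "joint_positions": joint angles; "qvel": joint speeds; "joint_efforts": joint torques, N m; "ee_pos": TCP position; "tcp_rot": TCP orientation; "wrist_force": force on the tool from outside, world axes, zero at the start; "ft_torque": the same for the moment, N m; "opening": opening from 0.0 (shut) to 1.0 (fully open); "grip_force": force on a finger pad.
Only numpy, scipy, OpenCV 4.12 (cv2) and the standard library are available. Lean on these libraries where they do the work, as an engineer would, in place of code of your own. Each camera call takes 0.05 s, during which the arm holds its last target. There are 200 camera calls.

TASK

Push the board that carries the steel shaft along its rails, between the two measuring heads, until you feel it drop level into its locating notches, then push the latch lever round over the board's end to its stop. Do it by fingertip without lifting the board, keep the shaft lying in its V-blocks, and leave the other things on the table where they are.

Things in the scene. Friction and masses are not known exactly. Their poses are not given: they have to be found in the camera images.
- bench: Fixed bench: light grey bed 150 x 500 mm, top 32 mm above the table, with two steel rails along it, tops at 42 mm, from y = -235 to +190 mm. A lip outside each rail rises to 52 mm; lips 119 mm apart. Origin: on the table surface, midway between the rails. y runs along the rails, the way the board must travel; x across them (at yaw 0 y is to the robot's left, x away from it); z up.
- home (a point): Where the board's origin lies when home: bench y = +90 mm, 44 mm above the table. Notches in the rail tops are 5 mm deep, 15 mm long: at bench y = +145 mm on the rails' inner halves for the board's leading feet, at +35 mm on the outer halves for its trailing feet. All four feet drop together, with 1.5 mm play along the rails. The notch ends then stop the board hard: push slowly there.
- head_near (a point): Top centre, 104 mm above the table, of the grey box-shaped measuring head (105 mm across the rails x 70 mm along them, fixed) on the bench's -x side at bench x = -145, y = +90 mm.
- head_far (a point): The same for the measuring head on the bench's +x side, at bench x = +145, y = +90 mm.
- board: Loose aluminium board 116 mm across the rails x 160 mm along x 12 mm thick, 0.5 to 0.8 kg, on four round feet 12 mm in diameter, 1.5 mm play to each lip. Origin: centre of its underside, 49 mm above the table while riding on the rails, 44 mm when home; axes as the bench. Two dark V-blocks on it. An upright flange 70 x 6 mm, 26 mm high from the underside, closes its trailing (-y) end: push there.
- push_face (a point): Centre of the flange's outer face (board y = -86 mm), 10 mm above the board's underside: 59 mm above the table while riding, 54 mm when home. Push along the bench's +y. Sliding along the oiled rails takes 1 to 3 N.
- shaft: Loose stepped steel shaft, 14 mm diameter and 96 mm long with a 20 mm collar 38 mm long in the middle, 0.18 kg, lying along the board in its two V-blocks. Origin: its centre, 29.9 mm above the board's underside; y along its axis.
- latch (a joint): Angle (rad) of the steel latch lever on an upright pivot at the bench's far end. 0 = open, lever points to bench -x; grows anticlockwise from above; 1.57 = closed on its stop, lever points to bench -y over the board's leading end. Starts at 0 to 0.35. About 1 N at the knob turns it; it stays where left. Its underside (58.5 mm) clears the board's top when home (56 mm), not while riding (61 mm).
- latch_knob (a point): Middle of the upright black knob (18 mm diameter, from 72.5 to 96.5 mm above the table, this point at 84.5 mm) at the lever's end, 56 mm from the pivot; push on its side.
- latch_pivot (a point): Pivot axis of the latch, at bench x = 0, y = +220 mm, at the lever's underside, 58.5 mm above the table.
- ring_gauge: Bystander: steel setting ring, 60 mm outside diameter, 18 mm high, near the bench. Origin: centre of its underside.
- loupe: Bystander: aluminium magnifier, 38 mm diameter, 38 mm high. Origin: centre of its underside.
- caliper: Bystander: digital caliper lying flat, 210 mm long, 13 mm high. Origin: under its middle.
- cleaner: Bystander: small white bottle, 40 mm diameter, 90 mm high. Origin: centre of its underside.
- brush: Bystander: cleaning brush lying flat, 160 mm long. Origin: under its middle.
- tray: Bystander: grey parts tray 90 x 130 x 28 mm. Origin: centre of its underside.
- spare_block: Bystander: dark steel grooved block 45 x 35 x 34 mm. Origin: centre of its underside.
Not all that is in view belongs to the job. Leave any turquoise look-alike of the board alone.

How it is judged:
On the way:
1. the board has dropped level into its notches while the latch is still open (z of board in the frame of bench below 0.046 m and y of board in the frame of bench between 0.0865 and 0.0935 m and angle between board's own z axis and vertical below 0.02 rad and value of joint latch below 0.9 rad), for 0.2 s.
At the end, for the whole second after the job is handed in: Board level (0.02 rad) in its notches: origin under 46 mm above the table, within 3.5 mm of bench y = +90 mm; latch beyond 1.4 rad; shaft in its V-blocks, within 12 mm of the board's origin across and 3 mm of its proper height; all at rest (z of board in the frame of bench below 0.046 m and y of board in the frame of bench between 0.0865 and 0.0935 m and angle between board's own z axis and vertical below 0.02 rad and z of shaft in the frame of board between 0.027 and 0.033 m and horizontal distance between shaft and board below 0.012 m and value of joint latch above 1.4 rad and linear speed of board below 0.01 m/s and linear speed of shaft below 0.02 m/s); the robot touches nothing.
It fails at once if the board is lifted off its rails (more than 8 mm above riding height) or tipped beyond 0.15 rad (z of board in the frame of bench above 0.057 m or angle between board's own z axis and vertical above 0.15 rad).
It fails at once if the shaft is lifted or knocked out of its V-blocks (z of shaft in the frame of board above 0.037 m or z of shaft in the frame of board below 0.02 m or horizontal distance between shaft and board above 0.02 m).
It fails at once if a bystander is moved more than 20 mm (distance of any of ring_gauge, loupe, caliper, cleaner, brush, tray, spare_block from where it was at the start of the episode above 0.02 m).
It also fails if it takes over 48 s, if anything falls off the work surface, if the arm or the gripper's body presses on something with over 40 N, if the wrist force passes 120 N, or if a joint passes its speed limit or range.

## Working session

There is one attempt and no reset: what is moved stays moved. The work goes in short steps, Python scripts to look and compute and a shell command to move; the robot and the scene stay as the last step left them, time stands still between calls to the robot, and variables do not carry over. Pictures are saved under pics/ and viewed, at most 10 in all, crops included, and the job is handed in when it is done.

```bash
mkdir -p pics; cat > h.py <<'E'
from station import env
import numpy as np, cv2
def snap(n,f):
    p=env.camera_params(n); im,d=env.read_camera(n)
    cv2.imwrite(f'pics/{f}.png',im); np.savez(f'pics/{f}.npz',d=d,K=[p[k] for k in('fx','fy','cx','cy')],T=p['world_from_camera'],im=im)
def pt(f,u,v,z=None):
    q=np.load(f'pics/{f}.npz'); fx,fy,cx,cy=q['K'];T=q['T'];r=np.array([(u-cx)/fx,(v-cy)/fy,1])
    if z is None: s=np.median(q['d'][v-1:v+2,u-1:u+2])
    else: s=(z-T[2,3])/(T[:3,:3]@r)[2]
    return T[:3,:3]@r*s+T[:3,3]
E
python3 - <<'E'
from h import *
snap('top','top1');snap('scene','sc1');s=env.sense();print(s['time'],s['ee_pos'],s['tcp_rot'],s['wrist_force'])
E
```

```text
0.1 [ 0.2637638  -0.62076591  0.23044169] [ 9.79886504e-01  1.99553969e-01 -2.09129974e-04 -7.80952669e-04] [-0.19127088  0.58480621 -0.210988  ]
```

View pics/top1.png

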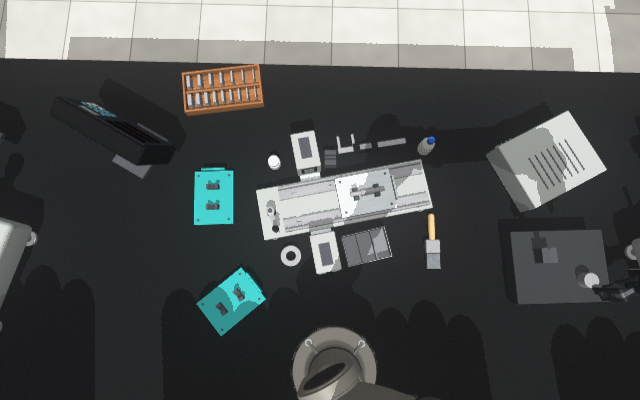

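View pics/sc1.png

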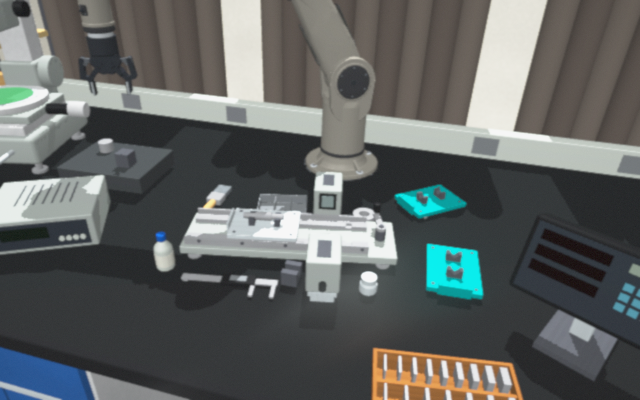

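The top view shows the bench at about u 258–432, v 160–240, with the board at (365,193) and the latch end on the left at about (272,210). I'll enlarge that area.

```bash
python3 - <<'E'
from h import *
im=cv2.imread('pics/top1.png')[130:280,245:445]
im=cv2.convertScaleAbs(im,alpha=0.8)
cv2.imwrite('pics/c1.png',cv2.resize(im,None,fx=4,fy=4,interpolation=cv2.INTER_CUBIC))
q=np.load('pics/top1.npz');print(q['K'],q['T'])
E
```

```text
[381.16298145 381.16298145 321.52920879 205.30925524] [[ 2.32535550e-02 -9.86196765e-01  1.63936610e-01  2.78576380e-01]
 [-9.99722982e-01 -2.35352551e-02  2.23994712e-04  4.62048951e-02]
 [ 3.63738707e-03 -1.63896405e-01 -9.86470850e-01  1.12758138e+00]
 [ 0.00000000e+00  0.00000000e+00  0.00000000e+00  1.00000000e+00]]
```

View pics/c1.png

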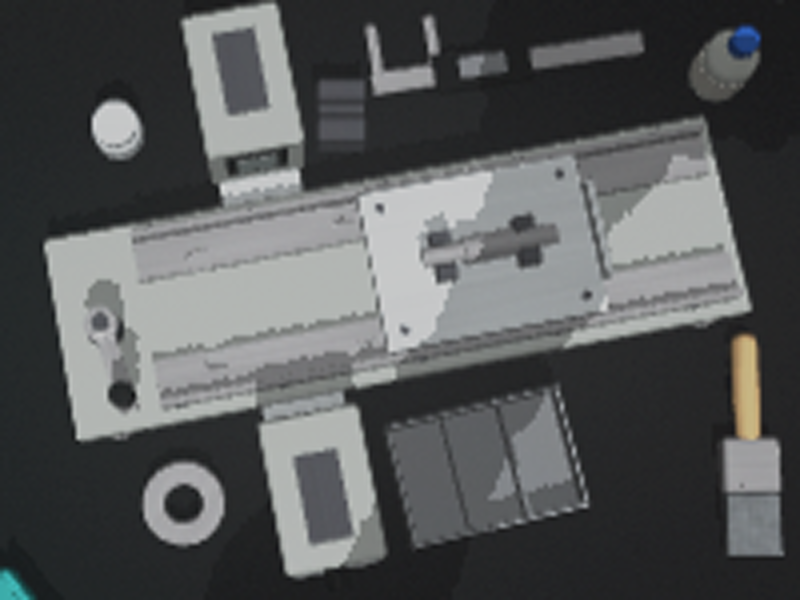

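The crop shows the bench corners at about (45,240), (705,118), (750,310) and (80,440), and the board's top corners at (360,197), (575,155), (605,308) and (388,350). The latch pivot is at (100,322), the knob at (122,393) and the flange at (590,180)–(607,278).

```bash
cat >> h.py <<'E'
def fr():
    c=lambda u,v,z:pt('top1',u/4+245,v/4+130,z)
    B=[c(45,240,.032),c(705,118,.032),c(750,310,.032),c(80,440,.032)]
    a=(B[0]+B[3]-B[1]-B[2])[:2]; yaw=np.arctan2(a[1],a[0])-np.pi/2
    O=np.mean(B,0)[:2]; return c,B,yaw,O
E
python3 - <<'E'
from h import *
c,B,yaw,O=fr()
R=np.array([[np.cos(yaw),-np.sin(yaw)],[np.sin(yaw),np.cos(yaw)]])
print('sizes',np.linalg.norm(B[0]-B[1]),np.linalg.norm(B[1]-B[2]),np.linalg.norm(B[0]-B[3]),'yaw',np.degrees(yaw),O)
b=lambda p:np.round(R.T@(p[:2]-O),4)
for n,u,v,z in [('pivot',100,322,.075),('knob',122,393,.0965),('fl1',590,180,.075),('fl2',607,278,.075),('b1',360,197,.061),('b2',575,155,.061),('b3',605,308,.061),('b4',388,350,.061),('hn1',262,425,.104),('hn2',358,405,.104),('hn3',386,555,.104),('hn4',290,577,.104),('hf1',183,20,.104),('hf2',275,4,.104),('hf3',302,140,.104),('hf4',212,160,.104),('brush',745,335,.02),('ring',184,503,.018)]:
    p=c(u,v,z);print(n,p.round(4),b(p))
q=np.load('pics/top1.npz')['d'];print('knob depth',pt('top1',275,228),'board',pt('top1',350,190),'head',pt('top1',322,240))
E
```

```text
sizes 0.49691758045189555 0.14708028474313364 0.14924313868431954 yaw 12.244012319715171 [ 0.48131455 -0.01973829]
pivot [0.4354 0.1899 0.075 ] [-0.0004  0.2146]
knob [0.3839 0.1699 0.0965] [-0.055   0.2059]
fl1 [ 0.5455 -0.1529  0.075 ] [ 0.0345 -0.1438]
fl2 [ 0.4751 -0.1644  0.075 ] [-0.0368 -0.14  ]
b1 [0.5325 0.0096 0.061 ] [0.0563 0.0178]
b2 [ 0.5673 -0.1449  0.061 ] [ 0.0575 -0.1406]
b3 [ 0.456  -0.1656  0.061 ] [-0.0556 -0.1371]
b4 [ 0.4223 -0.0121  0.061 ] [-0.056  0.02 ]
hn1 [0.3638 0.0741 0.104 ] [-0.095   0.1166]
hn2 [0.3787 0.0099 0.104 ] [-0.094   0.0507]
hn3 [ 0.2796 -0.0104  0.104 ] [-0.1952  0.0519]
hn4 [0.2638 0.0528 0.104 ] [-0.1972  0.117 ]
hf1 [0.6467 0.1375 0.104 ] [0.1949 0.1186]
hf2 [0.66   0.0732 0.104 ] [0.1943 0.053 ]
hf3 [0.5618 0.0519 0.104 ] [0.0939 0.053 ]
hf4 [0.546  0.1138 0.104 ] [0.0916 0.1167]
brush [ 0.4452 -0.2764  0.02  ] [-0.0897 -0.2432]
ring [0.3133 0.1311 0.018 ] [-0.1322  0.1831]
knob depth [0.38435345 0.1710645  0.09793389] board [ 0.5019629  -0.03378162  0.06157822] head [0.35436807 0.04298482 0.10483741]
```

Heads and pivot agree on the bench frame: yaw 12.2°, with a y offset of 5 mm. The board's y is about −55 mm, and the latch angle is about 0.16. I'll go to a point behind the flange.

```bash
python3 -m pendant '[[255,[0,0,0],[0,0,5.4]],[255,[0,0,0],[0,0,5.4]],[255,[35,-34,0],[0,0,0]],[255,[35,-34,0],[0,0,0]],[255,[35,-34,0],[0,0,0]],[255,[35,-34,0],[0,0,0]],[255,[35,-34,0],[0,0,0]],[255,[35,-34,0],[0,0,0]],[255,[35,-34,0],[0,0,0]],[255,[35,-34,0],[0,0,0]]]'
cat >> h.py <<'E'
from scipy.spatial.transform import Rotation as Ro
def st():
    s=env.sense();yw=np.radians(12.24);c,n=np.cos(yw),np.sin(yw)
    d=np.array(s['ee_pos'][:2])-[.4824,-.0249];R=Ro.from_quat(s['tcp_rot']).as_matrix();f=s['wrist_force']
    print('t',round(s['time'],2),'bench mm',np.round([1e3*(c*d[0]+n*d[1]),1e3*(-n*d[0]+c*d[1]),1e3*s['ee_pos'][2]],1),'xdir',round(np.degrees(np.arctan2(R[1,0],R[0,0])),2),'tilt',R[:2,2].round(3),'F bench',np.round([c*f[0]+n*f[1],-n*f[0]+c*f[1],f[2]],2),'op',s['opening'])
E
python3 -c 'from h import *;st()'
```

```text
time: 1.1
ee_pos: [0.4806, -0.2943, 0.2311]
tcp_rot: [0.994, 0.106, -0.0, -0.0]
wrist_force: [1.0, -0.5, 0.0]
opening: 0.0
grip_force: 0.0
t 1.1 bench mm [ -58.9 -262.9  231.1] xdir 12.21 tilt [-0.  0.] F bench [ 0.83 -0.7   0.01] op 5.2513480123026016e-05
```

```bash
python3 -m pendant '[[255,[29.5,-30,0],[0,0,0]],[255,[29.5,-30,0],[0,0,0]],[255,[0,0,40],[0,0,0]],[255,[0,0,40],[0,0,0]],[255,[0,0,40],[0,0,0]],[255,[0,0,35],[0,0,0]],[255,[0,0,20],[0,0,0]],[255,[0,0,6],[0,0,0]],[255,[0,0,0],[0,0,0]],[255,[0,0,0],[0,0,0]]]'
python3 - <<'E'
from h import *
st();snap('top','top2')
im=cv2.imread('pics/top2.png')[130:280,245:445]
cv2.imwrite('pics/c2.png',cv2.resize(im,None,fx=4,fy=4,interpolation=cv2.INTER_CUBIC))
E
```

```text
time: 2.1
ee_pos: [0.5259, -0.2253, 0.0514]
tcp_rot: [0.994, 0.106, 0.001, 0.0]
wrist_force: [0.2, -0.2, 0.3]
opening: 0.004
grip_force: 0.0
t 2.1 bench mm [  -0.  -205.1   51.4] xdir 12.21 tilt [ 0.002 -0.001] F bench [ 0.15 -0.19  0.29] op 0.0040396089353629885
```

View pics/c2.png

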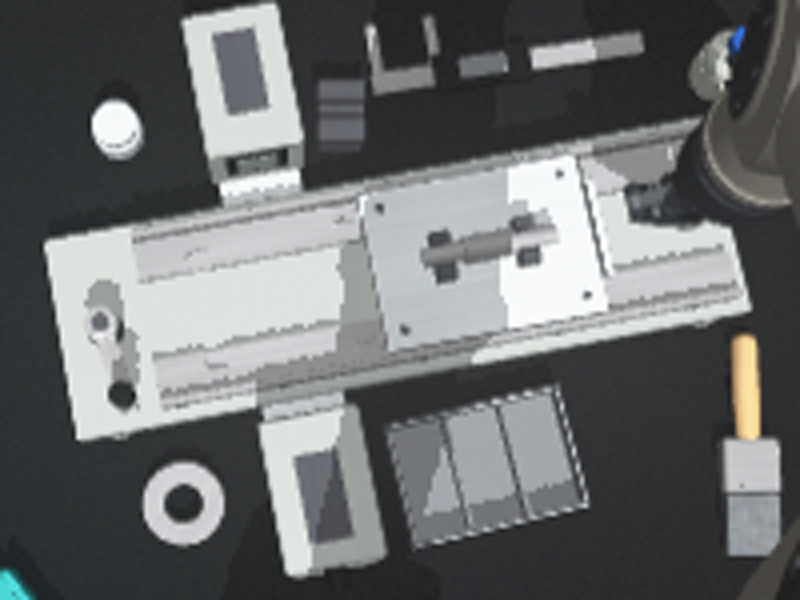

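The fingers, around (640,205), are behind the flange, which runs (585,165)–(607,278). The line is clear, so I'll advance to contact.

```bash
python3 -m pendant '[[255,[0,-12,1],[0,0,0]],[255,[0,-12,1],[0,0,0]],[255,[0,-8,0],[0,0,0]],[255,[0,-4,0],[0,0,0]],[255,[0,-4,0],[0,0,0]],[255,[0,-4,0],[0,0,0]],[255,[0,-4,0],[0,0,0]],[255,[0,-4,0],[0,0,0]],[255,[0,-4,0],[0,0,0]],[255,[0,-4,0],[0,0,0]]]'
python3 -c 'from h import *;st()'
```

```text
time: 3.15
ee_pos: [0.5123, -0.1665, 0.0483]
tcp_rot: [0.994, 0.106, 0.0, 0.0]
wrist_force: [-0.6, -1.9, -0.7]
opening: -0.004
grip_force: 0.9
t 3.15 bench mm [  -0.8 -144.8   48.3] xdir 12.19 tilt [ 0. -0.] F bench [-1.01 -1.69 -0.71] op -0.004253098700339089
```

```bash
python3 -m pendant '[[255,[0,-5,0],[0,0,0]],[255,[0,-8,0],[0,0,0]],[255,[0,-9,0],[0,0,0]],[255,[0,-9,0],[0,0,0]],[255,[0,-9,0],[0,0,0]],[255,[0,-9,0],[0,0,0]],[255,[0,-8,0],[0,0,0]],[255,[0,-7,0],[0,0,0]],[255,[0,-5,0],[0,0,0]],[255,[0,-2,0],[0,0,0]]]'
python3 - <<'E'
from h import *
st();snap('top','top3')
im=cv2.imread('pics/top3.png')[130:280,245:445]
cv2.imwrite('pics/c3.png',cv2.resize(im,None,fx=4,fy=4,interpolation=cv2.INTER_CUBIC))
E
```

```text
time: 4.15
ee_pos: [0.4972, -0.0963, 0.0483]
tcp_rot: [0.994, 0.107, -0.0, -0.0]
wrist_force: [0.7, -1.8, -0.8]
opening: 0.003
grip_force: 0.9
t 4.15 bench mm [ -0.7 -72.9  48.3] xdir 12.26 tilt [-0.  0.] F bench [ 0.26 -1.91 -0.79] op 0.0029039557230829617
```

View pics/c3.png

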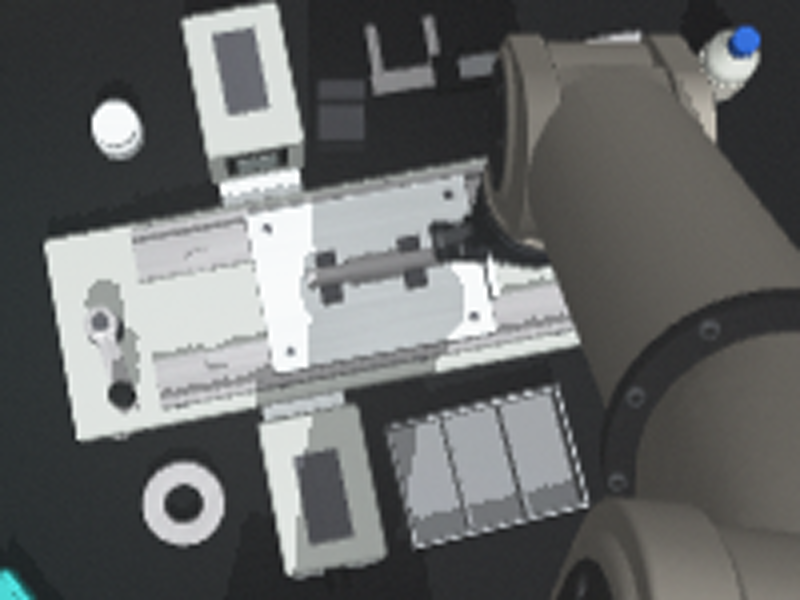

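The board's screw holes moved from (380,208) to (267,228), about 83 mm. So the board is at y ≈ +28, with about 62 mm to go, and the shaft is still seated. I'll push on, then slow down.

```bash
python3 -m pendant '[[255,[0,-5,0],[0,0,0]],[255,[0,-7,0],[0,0,0]],[255,[0,-8,0],[0,0,0]],[255,[0,-7,0],[0,0,0]],[255,[0,-6,0],[0,0,0]],[255,[0,-5,0],[0,0,0]],[255,[0,-4,0],[0,0,0]],[255,[0,-3,0],[0,0,0]],[255,[0,-2,0],[0,0,0]],[255,[0,-2,0],[0,0,0]]]'
python3 -c 'from h import *;st()'
```

```text
time: 5.2
ee_pos: [0.4869, -0.0491, 0.0483]
tcp_rot: [0.994, 0.106, 0.0, 0.0]
wrist_force: [0.7, -1.9, 0.0]
opening: -0.003
grip_force: 0.9
t 5.2 bench mm [ -0.7 -24.6  48.3] xdir 12.21 tilt [ 0. -0.] F bench [ 0.24 -2.03  0.01] op -0.0034932173993680355
```

```bash
python3 -m pendant '[[255,[0,-1.5,0],[0,0,0]],[255,[0,-1.5,0],[0,0,0]],[255,[0,-1,0],[0,0,0]],[255,[0,-1,0],[0,0,0]],[255,[0,-1,0],[0,0,0]],[255,[0,-1,0],[0,0,0]],[255,[0,-1,0],[0,0,0]],[255,[0,-1,0],[0,0,0]],[255,[0,-1,0],[0,0,0]],[255,[0,-1,0],[0,0,0]]]'
python3 -c 'from h import *;st()'
```

```text
time: 6.2
ee_pos: [0.4845, -0.038, 0.0483]
tcp_rot: [0.994, 0.107, -0.0, -0.0]
wrist_force: [-0.1, -0.7, -0.2]
opening: 0.002
grip_force: 0.0
t 6.2 bench mm [ -0.7 -13.2  48.3] xdir 12.24 tilt [-0.  0.] F bench [-0.3  -0.69 -0.15] op 0.0022340139298756894
```

```bash
cat >> h.py <<'E'
def chk(f):
    snap('top',f);c=lambda x,y:(np.array([.4824,-.0249])+[np.cos(.2136)*x-np.sin(.2136)*y,np.sin(.2136)*x+np.cos(.2136)*y])
    q=np.load(f'pics/{f}.npz');fx,fy,cx,cy=q['K'];T=np.linalg.inv(q['T'])
    for x,y in[(-45,150),(-45,110),(-45,60),(45,150),(45,130),(0,60),(45,60)]:
        P=T@np.array([*c(x/1e3,y/1e3),.058,1]);u,v=int(cx+fx*P[0]/P[2]),int(cy+fy*P[1]/P[2])
        print((x,y),(u,v),'z mm',np.round(1e3*np.median([pt(f,u+i,v+j)[2] for i in(-2,0,2) for j in(-2,0,2)]),1))
E
python3 -c '
from h import *;chk("top4")
im=cv2.imread("pics/top4.png")[150:250,250:400]
cv2.imwrite("pics/c4.png",cv2.resize(im,None,fx=5,fy=5,interpolation=cv2.INTER_CUBIC))'
```

```text
(-45, 150) (297, 222) z mm 56.3
(-45, 110) (311, 219) z mm 56.4
(-45, 60) (329, 216) z mm 56.4
(45, 150) (292, 191) z mm 57.1
(45, 130) (299, 190) z mm 56.4
(0, 60) (326, 200) z mm 79.8
(45, 60) (323, 185) z mm 56.8
```

View pics/c4.png

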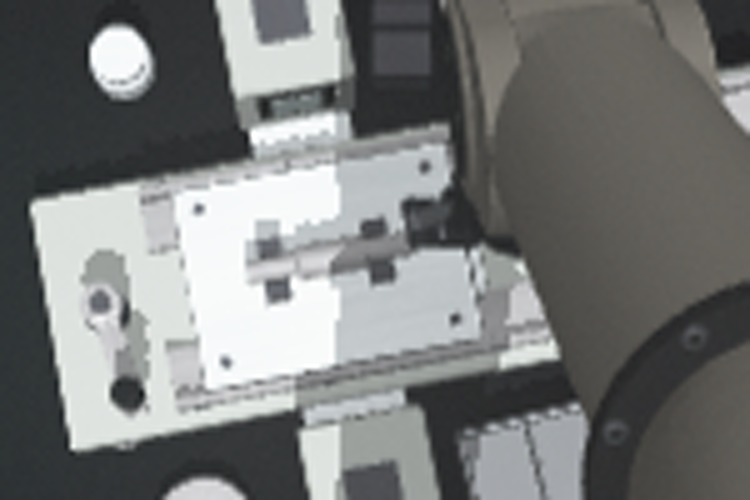

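All the readings are about 56.4 mm, against 61.6 while riding, so the board is home and level, with the shaft in its V-blocks. Next I'll back off, rise, and go over to the +y side of the knob.

```bash
python3 -m pendant '[[255,[0,4,0],[0,0,0]],[255,[0,8,0],[0,0,0]],[255,[0,0,-42],[0,0,0]],[255,[0,0,-42],[0,0,0]],[255,[-8,-47,0],[0,0,0]],[255,[-8,-47,0],[0,0,0]],[255,[-8,-47,0],[0,0,0]],[255,[-8,-47,0],[0,0,0]],[255,[-8,-47,0],[0,0,0]],[255,[-9,-47,0],[0,0,0]]]'
python3 -c 'from h import *;st()'
```

```text
time: 7.25
ee_pos: [0.3793, 0.2162, 0.1326]
tcp_rot: [0.994, 0.106, 0.0, -0.0]
wrist_force: [0.2, 1.0, -0.1]
opening: -0.003
grip_force: 0.0
t 7.25 bench mm [-49.6 257.4 132.6] xdir 12.15 tilt [0.001 0.   ] F bench [ 0.44  0.9  -0.07] op -0.0030152358207287773
```

```bash
python3 -m pendant '[[255,[2,0,30],[0,0,0]],[255,[0,0,20],[0,0,0]],[255,[0,0,4],[0,0,0]],[255,[0,-8,0],[0,0,0]],[255,[0,-6,0],[0,0,0]],[255,[0,-4,0],[0,0,0]],[255,[0,-4,0],[0,0,0]],[255,[0,-4,0],[0,0,0]],[255,[0,-4,0],[0,0,0]],[255,[0,-4,0],[0,0,0]]]'
python3 -c 'from h import *;st()'
```

```text
time: 8.25
ee_pos: [0.3743, 0.2491, 0.0784]
tcp_rot: [0.994, 0.106, 0.0, -0.0]
wrist_force: [0.9, 0.1, -0.4]
opening: -0.004
grip_force: 0.0
t 8.25 bench mm [-47.5 290.7  78.4] xdir 12.22 tilt [0. 0.] F bench [ 0.92 -0.06 -0.36] op -0.00386881462511589
```

Tool +y is bench −y here, so that approach went the wrong way. Nothing was touched, and I'll come back the other way.

```bash
python3 -m pendant '[[255,[0,15,0],[0,0,0]],[255,[0,15,0],[0,0,0]],[255,[0,12,0],[0,0,0]],[255,[0,6,0],[0,0,0]],[255,[0,4,0],[0,0,0]],[255,[0,4,0],[0,0,0]],[255,[0,4,0],[0,0,0]],[255,[0,4,0],[0,0,0]],[255,[0,4,0],[0,0,0]],[255,[0,4,0],[0,0,0]]]'
python3 -c 'from h import *;st()'
```

```text
time: 9.25
ee_pos: [0.3899, 0.1786, 0.0784]
tcp_rot: [0.994, 0.107, 0.0, -0.0]
wrist_force: [0.5, 1.4, -0.2]
opening: 0.001
grip_force: 0.8
t 9.25 bench mm [-47.2 218.5  78.4] xdir 12.24 tilt [0.001 0.001] F bench [ 0.8   1.26 -0.19] op 0.0009088841393177225
```

In contact at about 1.3 N; following the arc.

```bash
python3 -m pendant '[[255,[0,5,0],[0,0,0]],[255,[0,5,0],[0,0,0]],[255,[0,5,0],[0,0,0]],[255,[1,4,0],[0,0,0]],[255,[2,4,0],[0,0,0]],[255,[2,4,0],[0,0,0]],[255,[3,4,0],[0,0,0]],[255,[3,3,0],[0,0,0]],[255,[3,3,0],[0,0,0]],[255,[0,0,0],[0,0,0]]]'
python3 -c 'from h import *;st()'
```

```text
time: 10.25
ee_pos: [0.4117, 0.145, 0.0783]
tcp_rot: [0.994, 0.106, 0.0, -0.0]
wrist_force: [-0.3, -0.7, -0.1]
opening: -0.0
grip_force: 0.0
t 10.25 bench mm [-33.1 181.   78.3] xdir 12.18 tilt [0. 0.] F bench [-0.44 -0.66 -0.06] op -0.0004760820422598067
```

```bash
python3 -m pendant '[[255,[3,3,0],[0,0,0]],[255,[3,3,0],[0,0,0]],[255,[3,3,0],[0,0,0]],[255,[2,2,0],[0,0,0]],[255,[1,2,0],[0,0,0]],[255,[1,1,0],[0,0,0]],[255,[1,0,0],[0,0,0]],[255,[1,0,0],[0,0,0]],[255,[0,0,0],[0,0,0]],[255,[0,0,0],[0,0,0]]]'
python3 -c 'from h import *;st()'
```

```text
time: 11.25
ee_pos: [0.4279, 0.1341, 0.0781]
tcp_rot: [0.994, 0.106, -0.001, 0.0]
wrist_force: [-4.0, -3.1, 2.8]
opening: -0.002
grip_force: 2.2
t 11.25 bench mm [-19.5 167.   78.1] xdir 12.21 tilt [-0.001 -0.001] F bench [-4.52 -2.2   2.8 ] op -0.0023618708167271974
```

```bash
python3 -m pendant '[[255,[1,0,0],[0,0,0]],[255,[1,0,0],[0,0,0]],[255,[0,0,0],[0,0,0]],[255,[-3,0,0],[0,0,0]],[255,[-8,0,0],[0,0,0]],[255,[-10,0,0],[0,0,0]],[255,[0,0,-30],[0,0,0]],[255,[0,0,-40],[0,0,0]],[255,[0,-40,0],[0,0,0]],[255,[0,-40,0],[0,0,0]]]'
python3 -c '
from h import *;st();chk("top5")
im=cv2.imread("pics/top5.png")[140:260,240:400]
cv2.imwrite("pics/c5.png",cv2.resize(im,None,fx=5,fy=5,interpolation=cv2.INTER_CUBIC))'
```

```text
time: 12.25
ee_pos: [0.3941, 0.2095, 0.1499]
tcp_rot: [0.995, 0.105, 0.002, -0.001]
wrist_force: [0.3, 0.1, -0.7]
opening: 0.0
grip_force: 0.0
t 12.25 bench mm [-36.6 247.8 149.9] xdir 12.01 tilt [0.004 0.002] F bench [ 0.28  0.01 -0.65] op 0.00034521461318168386
(-45, 150) (297, 222) z mm 56.7
(-45, 110) (311, 219) z mm 55.9
(-45, 60) (329, 216) z mm 56.8
(45, 150) (292, 191) z mm 57.0
(45, 130) (299, 190) z mm 57.2
(0, 60) (326, 200) z mm 80.1
(45, 60) (323, 185) z mm 57.3
```

View pics/c5.png

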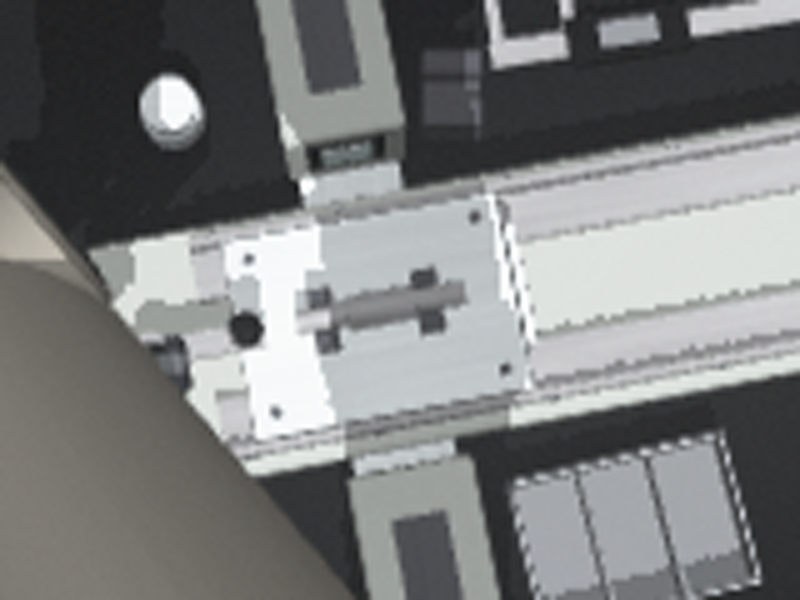

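The knob is at (246,328) over the board's leading end, and the board is still down. I'll check the latch angle.

```bash
python3 -c '
from h import *
p=pt("top5",240+246/5,140+328/5,.0965);d=p[:2]-[.4824,-.0249];c,n=np.cos(.2136),np.sin(.2136)
x,y=c*d[0]+n*d[1],-n*d[0]+c*d[1];print(x,y,"angle",np.arctan2(.22-y,-x));print(env.sense()["qvel"])'
```

```text
-0.0006932662115021679 0.16377855978388312 angle 1.5584659582697467
[ 0.03061955 -0.00506984  0.0083202   0.02151956 -0.02109387 -0.00852922
  0.17834347]
```

The latch is at about 1.56 rad, on its stop. I'll let the arm settle, then hand in.

```bash
python3 -m pendant '[[255,[0,0,0],[0,0,0]],[255,[0,0,0],[0,0,0]],[255,[0,0,0],[0,0,0]],[255,[0,0,0],[0,0,0]],[255,[0,0,0],[0,0,0]],[255,[0,0,0],[0,0,0]],[255,[0,0,0],[0,0,0]],[255,[0,0,0],[0,0,0]],[255,[0,0,0],[0,0,0]],[255,[0,0,0],[0,0,0]]]'; python3 -c 'from h import *;print(env.job_done())'
```

```text
time: 13.3
ee_pos: [0.3932, 0.2089, 0.1483]
tcp_rot: [0.994, 0.106, -0.0, 0.0]
wrist_force: [0.7, 0.4, -0.5]
opening: -0.003
grip_force: 0.0
the job is handed in; nothing more can be done
None
```

I handed the job in at 13.3 s: camera checks show the board level in its notches, the shaft in its V-blocks and the latch closed at about 1.56 rad; the robot touched no bystanders that I could see, and the hand-in returned no verdict.

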